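# Fit the second bracket of the bar rack and lay the bar across

## Robot

A 6-joint arm with a two-finger parallel gripper is mounted at the origin on a cart in front of the work surface, level with it; the furniture and walls round the work are solid. World frame = base frame: x ahead of the robot, y to its left, z up, the work surface at z = 0. Lengths are in mm, angles in rad, forces in N, time in s.
With the tool pointing down it reaches from about 225 to 725 mm from the base axis. Payload 3.1 kg.
Tool frame: the origin (TCP) lies between the finger pads; the fingertips stand 8 mm ahead of it and the grasp point (between the pads) lies 11 mm behind it; z points along the fingers, y is the line along which they close (so a half turn about z gives the same grasp; the last joint's range is limited). The gripper opens to 85 mm and grips with 20 to 120 N. Pads are 22 mm wide; open, the fingers measure 114 mm over their backs; the gripper's body (76 mm by 85 mm) begins 54 mm behind the grasp point. The pads swing forward as they close: fully open they stand 13 mm farther back than shut.
Start: joints at [-1.3, 0.048, 0.099, 1.622, 0, 1.443], TCP at [203.849, -483.801, 239.312] pointing down, gripper open.
Joint ranges: [-2.91, 2.91], [-0.99, 1.94], [-1.21, 1.42], [-2.12, 2.29], [-1.49, 1.47], [-3.14, 3.14]. Speed limits (rad/s): [2.79, 2.79, 3.14, 3.14, 3.14, 3.14].

## Interface

Orientations are given as a 3x3 rotation matrix whose columns are the frame's x, y, z axes.
In Python, from workcell import bot gives the robot as it stands. The module is installed in compiled form; this text tells all that it offers.
- The arm moves only by the tool apply_moves, never from a script. Its argument "series" is one flat list of numbers, 7 for each row, row after row: the shift along the tool's x, y, z in cm, then the turn, a rotation vector about the tool's x, y, z in rad, then the finger opening in cm, from 0 to 8.54. A call has 1 to 12 rows; each row shifts and turns the commanded pose from where the row before left it, along the tool's axes as they then stand; what a row does not reach is not made up. A row lasts 1/10 s, in which the tool goes at most 50 mm and 8.59 degrees, less where a joint would pass 70% of its speed; a pose out of reach is approached as far as the arm can. A call is refused whole if a number of a shift passes 5 or a number of a turn 0.15, either way. A call with a gripper value outside its range is refused whole. The fingers move at their own pace and stop on an object; the grip force is fixed at half the most. Time passes only in rows, so rows that do not move let the fingers close. It gives the time, the measured TCP pose, the force, the opening and the grip force at its end, in the units of the state.
- bot.sense(): the state, without advancing time (a new reading comes with each control period).
- bot.snapshot(name): name is "side" or "top"; returns a dict with "img" (480x640x3 uint8, red, green, blue), "fx", "fy", "cx", "cy" (pixels), "rvec" (rotation vector, rad) and "tvec" (3), from world to camera coordinates, as OpenCV has them. Camera axes: x right, y down, z forward; pixel columns grow to the right and rows downward; lengths in mm; the calibration is good to about 2 mm. A picture is of the moment at which its call begins. There is no depth.
- bot.finish_job(): hands the job in; it is judged then, once.
Trained networks look in a picture, given as the dict that the camera call returned (one of the last four; its "shot" number tells which), for a name from the list of things; names that differ only in an ending like _2 or _b are one class to them, and where a whole thing is asked for, a point or a joint stands for the part that bears it (a point fixed in the world has none). Each returns a list of dicts, best first, with "score" (0 to 1); they miss things now and then, are a little off and sometimes report something else, mostly with a low value. They report only what shows in the picture. A call takes as long as a camera call.
- bot.search_frame(picture, query): "bbox" ([left, top, right, bottom] in pixels, round what is visible of it).
- bot.landmark_of(picture, query): "xy" ([column, row] in pixels: a listed point, or the origin of a listed thing).
The state is a dict: "time": time; "joints": joint angles; "joint_velocities": joint speeds; "joint_efforts": joint torques, N m; "tcp_pos": TCP position; "orientation": TCP orientation; "ft_force": force on the tool from outside, world axes, zero at the start; "wrist_torque": the same for the moment, N m; "width": finger opening in mm; "gripper_force": force on a finger pad.
Only numpy, scipy, OpenCV 4.12 (cv2) and the standard library are available. Lean on these libraries where they do the work, as an engineer would, in place of code of your own. Each camera call takes 0.05 s, during which the arm holds its last target. There are 200 camera calls.

## Task

Fit the loose bracket to the empty column of the bar rack, level with the bracket on the other column: hook its claws into the top two slots and let it down gently, then press it down close to the column, firmly but without forcing it, until it is fully home and the spring in the column has snapped over its claw. Only then lay the square bar across both brackets, lengthwise along the rack and about centred, and let go. Leave the tools lying about where they are.

Things in the scene. Friction and masses are not known exactly. Their poses are not given: they have to be found in the camera images.
- bracket_back (a point): Loose bare-steel rack bracket (0.25 kg), right way up on the bench. Point: middle of the lower edge of its head's back face, which meets the column. z up, x towards the column, so the bracket runs along -x. Head: x -30 to 0 mm, 20 wide (y), 70 high, flat top. Tube: x -140 to -30, 20 wide, 26 high; the end stop (x -140 to -132) is 40 high
- bracket_claw (a point): Root of the bracket's upper claw on the head's back face, 58 mm above bracket_back, same axes. Two claws 5.5 mm wide, in line, stick out in +x. Upper: neck 0 to 8 mm above this point, tongue hanging 16 below it, reaching x = 12, its last 3.5 mm narrowed to 4.5. Lower: neck 48 to 40 mm below it, tongue hanging to 54 below, reaching x = 9. Gap between head and tongues 5 mm
- bracket_grip (a point): Middle of the loose bracket's tube, 78 mm in front of bracket_back and 13 mm above its underside: the place to grasp, across the 20 mm width, from above. Same axes as bracket_back
- empty_seat (a point): Where bracket_back would lie with the bracket home on the rack's empty column (column_empty), 112 mm above the bench; x into the column, z up. It is measured at the column's foot clamp: the column itself, set by hand, stands off by up to 3.5 mm in y, 2.5 in z and 1.5 in x, so find the slots by feel. Home, the bracket may stand 1 mm off the column and droop 2 degrees
- top_slot (a point): Likewise the middle of the top slot's lower edge, 58 mm above empty_seat. The column is a grey channel 30 mm wide, 214 high, 22 deep, front wall 4 thick, with four slots 8 wide and 30 high, one each 48 mm. The claws enter the upper two with bracket_back about 19 mm (16 to 22) above its seat; let down, the bracket hangs on the spring 4 to 7 mm above its seat, hooked but not locked
- spring_4 (a joint): Leaf spring behind the top slot of the empty column, m: 0 at rest, pushed back 0.5 to 3 mm while the claw passes, back near 0 once snapped over it, in the last 1 to 2 mm of travel. Pressed down on the flat top of its head, the bracket gives way at 10 to 18 N; pressed far out it may jam. Pressing with more than about 25 N (45 N in all at the contacts of bracket and column) bends the claws
- fitted_bracket_back (a point): The point bracket_back of the like bracket that is already fitted, in the other column, same axes. The columns stand 190 mm apart, and which of the two is empty varies
- rack_middle (a point): Middle of the rack at bench height, between the columns, in the plane of their front faces; x away from the robot, y along the rack. Fixed base plate 10 mm thick, from x = -93 to 41 mm, 270 long. The tubes of fitted brackets have their upper faces 138 mm above the bench, between the heads (to x = -30) and the end stops (from x = -132)
- bar_mid (a point): Centre of a loose aluminium bar, 20 mm square and 250 mm long (0.26 kg), on the bench on the other side of the rack from the loose bracket. x runs along the bar, z up. Laid across the two brackets, its centre is 148 mm above the bench
- brass_hammer: Bystander, not to be moved: brass hammer with a wooden handle. Origin under its middle
- dial_indicator: Bystander, not to be moved: dial indicator. Origin under its middle
- hex_key: Bystander, not to be moved: T-handle hex key. Origin under its middle
- knob: Bystander, not to be moved: small brass knurled knob, 21 mm wide and 18 mm high, standing on the rack's base between the columns. Origin under its middle

How it is judged:
By the outcome, as a careful person would: the job done as asked, in the order asked, and still so for the second after the job is handed in, with the robot touching nothing.
It also fails if it takes over 72 s, if anything falls off the work surface, if the arm or the gripper's body presses on something with over 40 N, if the wrist force passes 120 N, or if a joint passes its speed limit or range.

## Working session

There is one attempt and no reset: what is moved stays moved. The work goes in short steps, Python scripts to look and compute and a tool call to move; the robot and the scene stay as the last step left them, time stands still between calls to the robot, and variables do not carry over. Pictures are saved under pics/ and viewed, at most 11 in all, crops included, and the job is handed in when it is done.

Besides the shell and the picture viewer there is one more tool, called after ">>>" by a JSON object that holds its "op" and its "data", one argument or row to a line. apply_moves: Moves the arm, as the interface text tells. Its arguments: {"type":"object","properties":{"series":{"type":"array","items":{"type":"number"}}},"required":["series"]}

```bash
mkdir -p pics; cat > h.py <<'E'
import numpy as np, cv2
from workcell import bot
np.set_printoptions(precision=2,suppress=True)
def P(s):
    R=cv2.Rodrigues(np.array(s["rvec"],float))[0]; t=np.array(s["tvec"],float).ravel()
    return R,t
def ray(s,xy):
    R,t=P(s); d=R.T@np.array([(xy[0]-s["cx"])/s["fx"],(xy[1]-s["cy"])/s["fy"],1.]); return -R.T@t,d/np.linalg.norm(d)
def atz(s,xy,z):
    c,d=ray(s,xy); return c+d*(z-c[2])/d[2]
def tri(rays):
    A=np.zeros((3,3));b=np.zeros(3)
    for c,d in rays:
        M=np.eye(3)-np.outer(d,d);A+=M;b+=M@c
    x=np.linalg.solve(A,b); return x,[float(np.linalg.norm((np.eye(3)-np.outer(d,d))@(x-c))) for c,d in rays]
def proj(s,X):
    R,t=P(s); p=R@np.array(X,float)+t; return [s["fx"]*p[0]/p[2]+s["cx"],s["fy"]*p[1]/p[2]+s["cy"]]
def save(s,n): cv2.imwrite("pics/"+n,cv2.cvtColor(s["img"],cv2.COLOR_RGB2BGR))
E
python3 - <<'E'
from h import *
S={n:bot.snapshot(n) for n in("side","top")}
for n in S: save(S[n],n+"0.png"); print(n,"cam",ray(S[n],(320,240)))
Z={"bracket_back":0,"bracket_claw":58,"bracket_grip":13,"empty_seat":112,"top_slot":170,"fitted_bracket_back":112,"rack_middle":0,"bar_mid":10,"brass_hammer":0,"dial_indicator":0,"hex_key":0,"knob":10}
for q,z in Z.items():
    r=[]
    for n in S:
        L=bot.landmark_of(S[n],q)
        for l in L[:2]: print(q,n,round(l["score"],2),np.array(l["xy"]),"atz",atz(S[n],l["xy"],z))
        if L: r.append(ray(S[n],L[0]["xy"]))
    if len(r)==2: print("   TRI",*tri(r))
print(bot.sense())
E
```

```text
side cam (array([ 74.19, 976.57, 910.03]), array([ 0.35, -0.74, -0.58]))
top cam (array([ 284.95,  -22.37, 1267.64]), array([ 0.21,  0.01, -0.98]))
bracket_back side 0.84 [257.8 377.6] atz [531.61 322.45  -0.  ]
bracket_back side 0.38 [276.4 393.5] atz [475.55 342.49   0.  ]
bracket_back top 0.86 [177.9 234.9] atz [536.96 324.44   0.  ]
   TRI [534.13 323.26   0.76] [2.752546308660315, 2.752546308660499]
bracket_claw side 0.71 [253.4 359.3] atz [535.3  326.25  58.  ]
bracket_claw top 0.75 [175.3 230.8] atz [534.17 315.91  58.  ]
bracket_claw top 0.28 [309.9 317. ] atz [374.76  -6.56  58.  ]
   TRI [538.02 319.19  48.98] [2.040212017053542, 2.0402120170532805]
bracket_grip side 0.92 [279.9 394.6] atz [462.06 350.96  13.  ]
bracket_grip top 0.84 [161.6 265.5] atz [458.88 346.6   13.  ]
   TRI [461.37 348.32   9.6 ] [2.094918269046122, 2.0949182690461914]
empty_seat top 0.46 [262.  171.1] atz [677.38 132.44 112.  ]
empty_seat top 0.25 [174.  230.9] atz [522.53 303.55 112.  ]
fitted_bracket_back side 0.58 [286.9 291.3] atz [542.6 162.7 112. ]
fitted_bracket_back top 0.62 [341.6 190.4] at
[... 1045 characters left out ...]
.55 -99.01   0.  ]
hex_key top 0.62 [308.4 313.4] atz [386.83  -1.51   0.  ]
   TRI [443.09 -99.87  -8.24] [1.5303096457874188, 1.53030964578743]
knob top 0.46 [293.6 217.9] atz [604.72  57.3   10.  ]
{'time': 1.3, 'joints': array([-1.3 ,  0.05,  0.1 ,  1.62,  0.  ,  1.44]), 'joint_velocities': array([-0., -0., -0., -0., -0.,  0.]), 'joint_efforts': array([ -0.  , -33.86,  32.02,   0.  ,  -0.  ,  -0.  ]), 'tcp_pos': array([ 203.86, -483.79,  239.29]), 'orientation': array([[ 0.92,  0.39, -0.  ],
       [ 0.39, -0.92,  0.  ],
       [ 0.  , -0.  , -1.  ]]), 'ft_force': array([ 0.07,  1.42, -0.05]), 'wrist_torque': array([-0.01,  0.01, -0.02]), 'gripper_force': 0.0, 'width': 85.32817837200132}
```

View both.

View pics/side0.png

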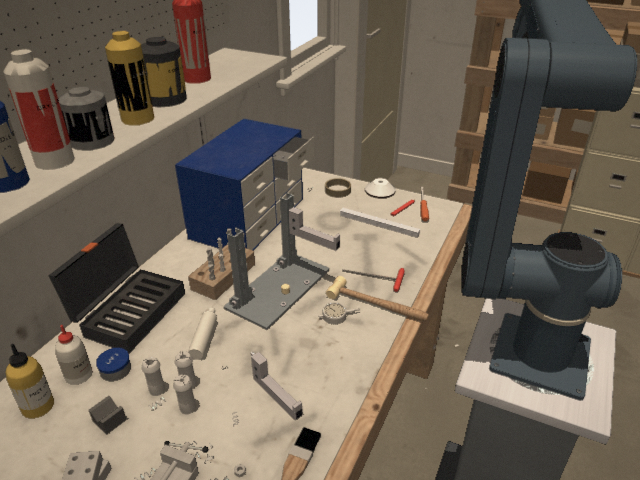

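View pics/top0.png

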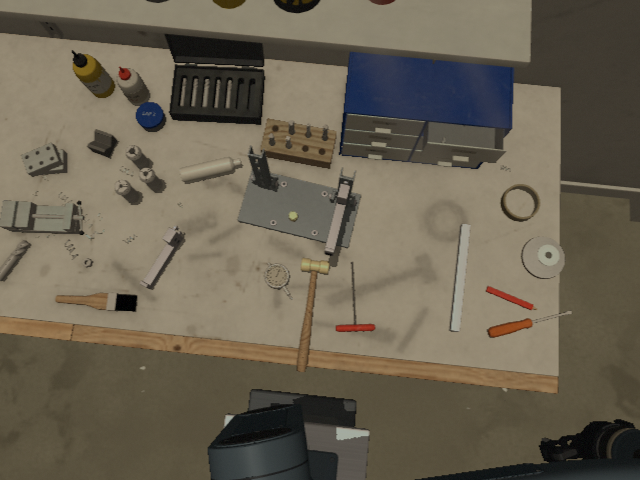

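Side view: the empty column is at about (238,265) and the fitted bracket at (288,230)-(340,240). The loose bracket is at (255,360)-(300,412) and the bar at (380,222). Top view: the empty column is at (260,168), the bracket runs (178,235)-(145,283), and the bar is at (459,278). The network points match.

```bash
cat >> h.py <<'E'
def plan(xyz,yaw,N,w,start=None,turn_first=False):
    "rows (cm, rad) from the present pose, tool down, straight line with yaw change; returns rows"
    if start is None:
        s=bot.sense(); R=np.array(s["orientation"]); p=np.array(s["tcp_pos"]); y=np.arctan2(R[1,0],R[0,0])
    else: p,y=np.array(start[:3],float),start[3]
    dy=(yaw-y+np.pi)%(2*np.pi)-np.pi; p0=p.copy();y0=y; rows=[]
    for i in range(N):
        t=p0+(np.array(xyz)-p0)*(i+1)/N-p
        f=np.array([np.cos(y)*t[0]+np.sin(y)*t[1],np.sin(y)*t[0]-np.cos(y)*t[1],-t[2]])
        f=np.round(f/10,2); r=round(-(y0+dy*(i+1)/N-y),3)
        rows.append([*f,0,0,r,w])
        f=f*10; p=p+[np.cos(y)*f[0]+np.sin(y)*f[1],np.sin(y)*f[0]-np.cos(y)*f[1],-f[2]]; y-=r
    for k in range(0,N,12): print(",".join("%g"%v for r in rows[k:k+12] for v in r))
    print("end",p,round(y,3)); return [*p,y]
E
python3 - <<'E'
from h import *
plan([461,348,120],-0.331+np.pi,22,6)
E
```

```text
2.55,-3.03,0.54,0,0,-0.11,6,2.86,-2.73,0.54,0,0,-0.109,6,3.14,-2.41,0.55,0,0,-0.11,6,3.39,-2.04,0.54,0,0,-0.109,6,3.59,-1.67,0.54,0,0,-0.11,6,3.75,-1.26,0.54,0,0,-0.11,6,3.87,-0.84,0.55,0,0,-0.109,6,3.93,-0.41,0.54,0,0,-0.11,6,3.96,0.02,0.54,0,0,-0.11,6,3.93,0.45,0.54,0,0,-0.109,6,3.86,0.88,0.54,0,0,-0.11,6,3.74,1.3,0.55,0,0,-0.109,6
3.58,1.69,0.54,0,0,-0.11,6,3.36,2.08,0.54,0,0,-0.11,6,3.12,2.43,0.54,0,0,-0.109,6,2.84,2.77,0.55,0,0,-0.11,6,2.52,3.05,0.54,0,0,-0.11,6,2.16,3.31,0.54,0,0,-0.109,6,1.79,3.53,0.54,0,0,-0.11,6,1.4,3.7,0.54,0,0,-0.109,6,0.98,3.84,0.55,0,0,-0.11,6,0.55,3.92,0.54,0,0,-0.11,6
end [461.05 348.02 119.99] 2.811
```

>>> {"op": "apply_moves", "data": {
  "series": [2.55,-3.03,0.54,0,0,-0.11,6,2.86,-2.73,0.54,0,0,-0.109,6,3.14,-2.41,0.55,0,0,-0.11,6,3.39,-2.04,0.54,0,0,-0.109,6,3.59,-1.67,0.54,0,0,-0.11,6,3.75,-1.26,0.54,0,0,-0.11,6,3.87,-0.84,0.55,0,0,-0.109,6,3.93,-0.41,0.54,0,0,-0.11,6,3.96,0.02,0.54,0,0,-0.11,6,3.93,0.45,0.54,0,0,-0.109,6,3.86,0.88,0.54,0,0,-0.11,6,3.74,1.3,0.55,0,0,-0.109,6]
}}

```text
time: 2.5
tcp_pos: [344.5, -28.6, 174.3]
orientation: [[-0.147, 0.989, 0.001], [0.989, 0.147, -0.0], [-0.001, 0.001, -1.0]]
ft_force: [-0.2, -0.7, 0.6]
width: 60.2
gripper_force: 0.0
```

>>> {"op": "apply_moves", "data": {
  "series": [3.58,1.69,0.54,0,0,-0.11,6,3.36,2.08,0.54,0,0,-0.11,6,3.12,2.43,0.54,0,0,-0.109,6,2.84,2.77,0.55,0,0,-0.11,6,2.52,3.05,0.54,0,0,-0.11,6,2.16,3.31,0.54,0,0,-0.109,6,1.79,3.53,0.54,0,0,-0.11,6,1.4,3.7,0.54,0,0,-0.109,6,0.98,3.84,0.55,0,0,-0.11,6,0.55,3.92,0.54,0,0,-0.11,6]
}}

```text
time: 3.5
tcp_pos: [461.4, 349.7, 119.7]
orientation: [[-0.947, 0.32, 0.0], [0.32, 0.947, -0.0], [-0.0, 0.0, -1.0]]
ft_force: [0.5, -0.4, 0.6]
width: 59.9
gripper_force: 0.0
```

>>> {"op": "apply_moves", "data": {
  "series": [0,0,3,0,0,0,6,0,0,3,0,0,0,6,0,0,2.8,0,0,0,6,0,0,1.5,0,0,0,6,0,0,0.5,0,0,0,6,0,0,0,0,0,0,3,0,0,0,0,0,0,0,0,0,0,0,0,0,0,0,0,0,0,0,0,0,0,0,0,0,0,0,0]
}}

```text
time: 4.5
tcp_pos: [463.0, 349.2, 14.7]
orientation: [[-0.946, 0.325, 0.004], [0.325, 0.946, 0.003], [-0.003, 0.004, -1.0]]
ft_force: [-0.2, 1.4, 6.5]
width: 18.7
gripper_force: 60.0
```

>>> {"op": "apply_moves", "data": {
  "series": [0,0,-0.5,0,0,0,0,0,0,-1.5,0,0,0,0,0,0,-3,0,0,0,0,0,0,-3,0,0,0,0,0,0,-3,0,0,0,0,0,0,-3,0,0,0,0,0,0,-1,0,0,0,0,0,0,0,0,0,0,0]
}}

```text
time: 5.3
tcp_pos: [462.1, 348.5, 164.2]
orientation: [[-0.946, 0.325, 0.003], [0.325, 0.946, 0.002], [-0.003, 0.003, -1.0]]
ft_force: [0.4, 0.4, -2.1]
width: 18.6
gripper_force: 59.1
```

```bash
python3 - <<'E'
from h import *
S={n:bot.snapshot(n) for n in("side","top")}
for n in S: save(S[n],n+"1.png")
for q in("bracket_back","bracket_claw","bracket_grip","top_slot","empty_seat"):
    r=[]
    for n in S:
        L=bot.landmark_of(S[n],q)
        for l in L[:2]: print(q,n,round(l["score"],2),np.array(l["xy"]))
        if L: r.append(ray(S[n],L[0]["xy"]))
    if len(r)==2: print("   TRI",*tri(r))
a=S["side"]["img"][180:330,200:350]; b=S["top"]["img"][130:280,230:380]
im=np.hstack([cv2.resize(v,None,fx=2.6667*1,fy=2.6667,interpolation=cv2.INTER_CUBIC) for v in(a,b)])
cv2.imwrite("pics/crop1.png",im[:,:,::-1])
s=bot.sense(); print(s["tcp_pos"],s["orientation"],s["ft_force"],s["wrist_torque"],s["time"],s["width"])
for n in S:
    for X in([660,41,0],[677,132,112]): print(n,proj(S[n],X))
E
```

```text
bracket_back side 0.56 [254.7 324.6]
bracket_back top 0.7 [161.5 219. ]
   TRI [532.45 320.33 153.5 ] [4.062565753442774, 4.062565753442908]
bracket_claw side 0.81 [246.8 305.1]
bracket_claw top 0.98 [159.2 216.8]
   TRI [537.11 316.79 195.69] [6.3949283206854695, 6.394928320685513]
bracket_grip side 0.86 [278.6 339.8]
bracket_grip top 0.61 [144.1 249.3]
   TRI [464.87 343.14 161.19] [2.896116058589777, 2.896116058589927]
top_slot top 0.44 [460.  276.5]
empty_seat side 0.33 [253.2 326.7]
empty_seat top 0.59 [258.7 170.7]
   TRI [691.84 151.16 -47.9 ] [38.99215074811901, 38.99215074811905]
[460.97 347.93 161.7 ] [[-0.95  0.32 -0.  ]
 [ 0.32  0.95 -0.  ]
 [ 0.   -0.   -1.  ]] [ 0.54  0.02 -2.56] [-0.01  0.07  0.02] 5.9 18.400867034117624
side [np.float64(270.5564523175635), np.float64(284.02965267673966)]
side [np.float64(242.49968849883652), np.float64(267.7169841030489)]
top [np.float64(303.13633282736896), np.float64(197.45000221976994)]
top [np.float64(262.1781037675932), np.float64(171.28125951738826)]
```

View pics/crop1.png

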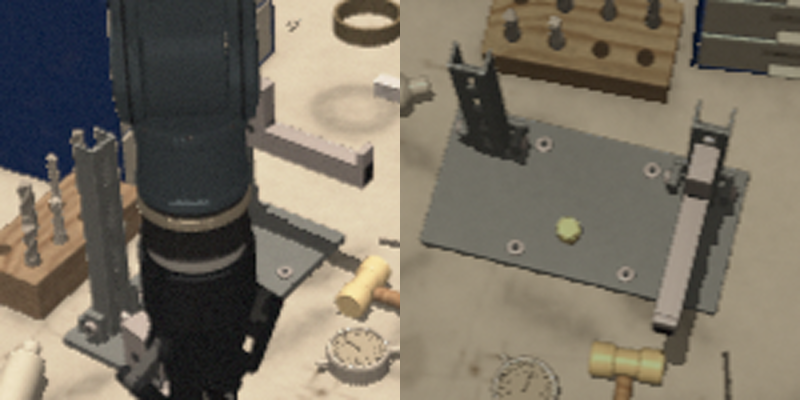

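```bash
cat > fit.py <<'E'
from h import *
from scipy.optimize import least_squares
S={n:bot.snapshot(n) for n in("side","top")}
corn=np.array([[253.3,172.4],[360.9,194.9],[238.3,220.8],[347.4,246.3]])
M=np.array([[41,135,10],[41,-135,10],[-93,135,10],[-93,-135,10]],float)
def W(p,X):
    c,s=np.cos(p[2]),np.sin(p[2]); X=np.atleast_2d(X)
    return np.c_[p[0]+c*X[:,0]-s*X[:,1],p[1]+s*X[:,0]+c*X[:,1],X[:,2]]
f=lambda p:np.concatenate([np.array(proj(S["top"],x))-q for x,q in zip(W(p,M),corn)])
r=least_squares(f,[660,41,-.14]);print(r.x,r.fun)
p=r.x; print("seat",W(p,[0,95,112])); np.save("rack.npy",p)
side0=cv2.imread("pics/side0.png"); top=cv2.cvtColor(S["top"]["img"],cv2.COLOR_RGB2BGR)
out=[]
for n,im,(x0,y0) in(("side",side0,(215,215)),("top",top,(230,140))):
    k=5; c=cv2.resize(im[y0:y0+110,x0:x0+75],None,fx=k,fy=k,interpolation=cv2.INTER_CUBIC)
    def L(a,b,col):
        q=[tuple(int(v) for v in (np.array(proj(S[n],W(p,z)[0]))-[x0,y0]+.5)*k-.5) for z in(a,b)]; cv2.line(c,*q,col,1)
    for y in(80,110): L([0,y,10],[0,y,214],(0,0,255))
    L([0,80,214],[0,110,214],(0,0,255));L([0,80,214],[22,80,214],(0,0,255));L([0,110,214],[22,110,214],(0,0,255))
    for i in range(4):
        z=170-48*i
        for a,b in(([91,z],[99,z]),([99,z],[99,z+30]),([99,z+30],[91,z+30]),([91,z+30],[91,z])): L([0,*a],[0,*b],(0,255,255))
    L([-93,135,10],[41,135,10],(255,0,0));L([-93,135,10],[-93,-135,10],(255,0,0))
    out.append(c)
cv2.imwrite("pics/fit1.png",np.hstack(out))
E
python3 fit.py
```

```text
[655.7   42.22  -0.13] [-1.48 -2.9   0.58 -0.46 -1.01  1.28  1.87  1.8 ]
seat [[667.68 136.46 112.  ]]
```

View pics/fit1.png

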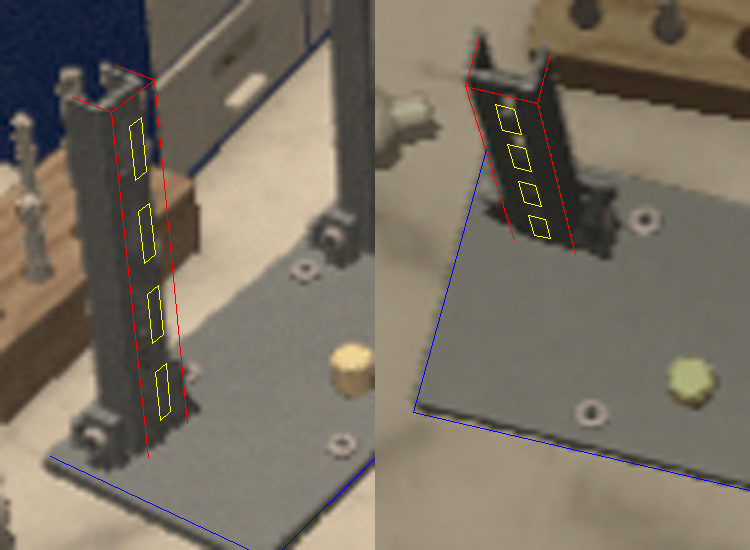

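```bash
python3 - <<'E'
from h import *
plan([554,150.7,146],np.pi-0.13,7,0)
E
```

```text
-2.17,-2.23,0.23,0,0,-0.029,0,-2.11,-2.3,0.23,0,0,-0.028,0,-2.04,-2.36,0.23,0,0,-0.029,0,-1.97,-2.41,0.22,0,0,-0.029,0,-1.9,-2.47,0.23,0,0,-0.028,0,-1.83,-2.52,0.23,0,0,-0.029,0,-1.75,-2.57,0.23,0,0,-0.029,0
end [553.99 150.74 145.99] 3.012
```

>>> {"op": "apply_moves", "data": {
  "series": [-2.17,-2.23,0.23,0,0,-0.029,0,-2.11,-2.3,0.23,0,0,-0.028,0,-2.04,-2.36,0.23,0,0,-0.029,0,-1.97,-2.41,0.22,0,0,-0.029,0,-1.9,-2.47,0.23,0,0,-0.028,0,-1.83,-2.52,0.23,0,0,-0.029,0,-1.75,-2.57,0.23,0,0,-0.029,0,0,0,0,0,0,0,0,0,0,0,0,0,0,0]
}}

```text
time: 6.9
tcp_pos: [554.1, 150.1, 146.0]
orientation: [[-0.991, 0.131, -0.0], [0.131, 0.991, 0.0], [0.0, 0.0, -1.0]]
ft_force: [-1.1, 0.7, -1.9]
width: 18.6
gripper_force: 59.0
```

```bash
python3 - <<'E'
from h import *
S={n:bot.snapshot(n) for n in("side","top")}
s=bot.sense(); print(s["tcp_pos"],s["orientation"],s["ft_force"])
ex=np.array([.9916,-.13,0]); ey=np.array([.13,.9916,0]); ez=np.array([0,0,1.])
back=np.array(s["tcp_pos"])+77.5*ex-14.7*ez; print("back",back)
seat=np.array([670.5,135.5,112.])
out=[]
for n,(x0,y0) in(("side",(200,205)),("top",(225,135))):
    k=5; im=cv2.cvtColor(S[n]["img"],cv2.COLOR_RGB2BGR)
    c=cv2.resize(im[y0:y0+110,x0:x0+78],None,fx=k,fy=k,interpolation=cv2.INTER_CUBIC)
    def L(o,pts,col):
        q=[((np.array(proj(S[n],o+a*ex+b*ey+d*ez))-[x0,y0]+.5)*k-.5).astype(int) for a,b,d in pts]
        cv2.polylines(c,[np.array(q).reshape(-1,1,2)],False,col,1)
    L(seat,[(0,-15,-100),(0,-15,102),(0,15,102),(0,15,-100)],(0,0,255))
    L(seat,[(22,-15,102),(0,-15,102),(0,15,102),(22,15,102)],(0,0,255))
    L(back,[(0,-10,0),(0,10,0),(0,10,70),(0,-10,70),(0,-10,0)],(0,255,255))
    L(back,[(0,-10,70),(-30,-10,70),(-30,10,70),(0,10,70)],(0,255,0))
    L(back,[(0,0,62),(12,0,62),(12,0,42)],(255,0,255))
    out.append(c)
cv2.imwrite("pics/fit2.png",np.hstack(out))
for q in("bracket_claw","bracket_back","empty_seat","top_slot"):
    for n in S:
        for l in bot.landmark_of(S[n],q)[:1]: print(q,n,round(l["score"],2),np.array(l["xy"]))
for n in S: print(n,"model claw",proj(S[n],back+58*ez),"seat",proj(S[n],seat),"slot",proj(S[n],seat+58*ez))
E
```

```text
[553.74 151.32 146.16] [[-0.99  0.13 -0.  ]
 [ 0.13  0.99  0.  ]
 [ 0.    0.   -1.  ]] [-0.16 -0.51 -2.68]
back [630.59 141.24 131.46]
bracket_claw side 0.66 [257.4 248.6]
bracket_claw top 0.67 [255.  180.5]
bracket_back top 0.59 [257.  188.9]
empty_seat side 0.26 [373.5 306.2]
empty_seat top 0.56 [259.3 172.6]
top_slot side 0.24 [368.6 277.8]
top_slot top 0.22 [295.8 219.4]
side model claw [np.float64(255.23677845739468), np.float64(248.0392576317169)] seat [np.float64(244.08157898494483), np.float64(269.28164371223477)] slot [np.float64(242.00234931930717), np.float64(249.23381295061475)]
top model claw [np.float64(251.46480635096032), np.float64(179.56575220625155)] seat [np.float64(260.2297152716613), np.float64(173.90153194672808)] slot [np.float64(257.66621618349257), np.float64(164.82138145421254)]
```

View pics/fit2.png

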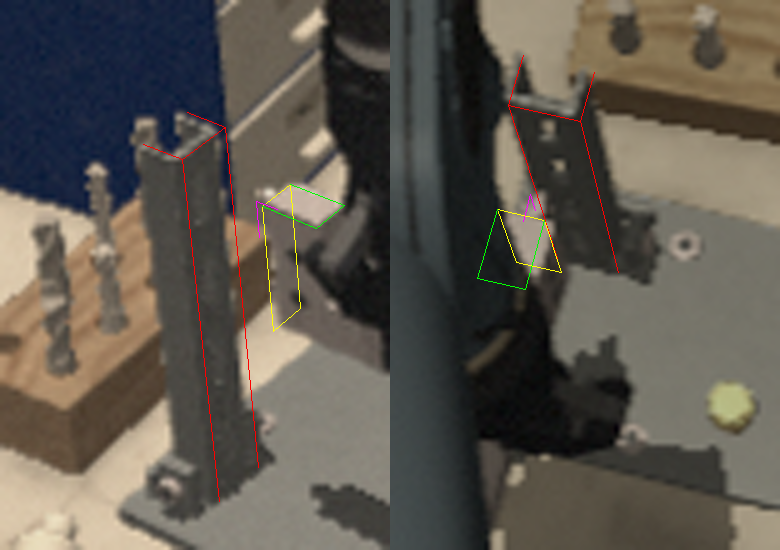

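Side: the column front's right edge runs from crop (222,130) down, about 1 px left of the model. The held head's top is at (265-343,185-228), on the model. Top: the slots show at crop (547,130) and (558,165), about 2 mm further in x than the model. So the column front is at x≈672, and lateral alignment is within about 2 mm. Next I advance and feel for the slots.

>>> {"op": "apply_moves", "data": {
  "series": [-1,0,0,0,0,0,0,-1,0,0,0,0,0,0,-0.5,0,0,0,0,0,0,-0.2,0,0,0,0,0,0,0,0,0,0,0,0,0]
}}

```text
time: 7.9
tcp_pos: [581.1, 147.0, 145.8]
orientation: [[-0.992, 0.13, -0.0], [0.13, 0.992, -0.0], [0.0, -0.0, -1.0]]
ft_force: [0.0, -0.3, -2.6]
width: 18.9
gripper_force: 59.0
```

>>> {"op": "apply_moves", "data": {
  "series": [-0.1,0,0,0,0,0,0,-0.1,0,0,0,0,0,0,0,0,0,0,0,0,0]
}}

```text
time: 8.2
tcp_pos: [582.2, 147.0, 145.8]
orientation: [[-0.992, 0.129, -0.001], [0.129, 0.992, 0.0], [0.001, -0.0, -1.0]]
ft_force: [-1.9, 1.0, -2.0]
width: 18.8
gripper_force: 59.0
```

>>> {"op": "apply_moves", "data": {
  "series": [-0.1,0,0,0,0,0,0,-0.1,0,0,0,0,0,0,0,0,0,0,0,0,0]
}}

```text
time: 8.5
tcp_pos: [582.6, 147.0, 145.3]
orientation: [[-0.992, 0.129, -0.005], [0.129, 0.992, 0.0], [0.005, -0.0, -1.0]]
ft_force: [-6.6, 1.1, -1.4]
width: 18.8
gripper_force: 59.1
```

>>> {"op": "apply_moves", "data": {
  "series": [-0.1,0,0,0,0,0,0,-0.1,0,0,0,0,0,0,0,0,0,0,0,0,0]
}}

```text
time: 8.8
tcp_pos: [582.8, 147.0, 144.8]
orientation: [[-0.992, 0.129, -0.009], [0.129, 0.992, 0.001], [0.009, -0.001, -1.0]]
ft_force: [-9.3, 0.9, -1.4]
width: 18.5
gripper_force: 59.3
```

>>> {"op": "apply_moves", "data": {
  "series": [0.2,0,0,0,0,0,0,0,0.05,0,0,0,0,0,0,0.05,0,0,0,0,0,0,0,0,0,0,0,0]
}}

```text
time: 9.2
tcp_pos: [582.6, 147.4, 145.2]
orientation: [[-0.992, 0.13, -0.005], [0.13, 0.992, -0.001], [0.005, -0.002, -1.0]]
ft_force: [-4.5, -1.1, -2.0]
width: 18.8
gripper_force: 59.8
```

>>> {"op": "apply_moves", "data": {
  "series": [0,0.05,0,0,0,0,0,0,0.05,0,0,0,0,0,0,0,0,0,0,0,0]
}}

```text
time: 9.5
tcp_pos: [582.7, 147.7, 145.1]
orientation: [[-0.991, 0.131, -0.005], [0.131, 0.991, -0.002], [0.005, -0.003, -1.0]]
ft_force: [-6.4, -2.8, -3.0]
width: 18.6
gripper_force: 60.5
```

>>> {"op": "apply_moves", "data": {
  "series": [0,0.05,0,0,0,0,0,0,0.05,0,0,0,0,0,0,0,0,0,0,0,0]
}}

```text
time: 9.8
tcp_pos: [582.8, 148.6, 145.1]
orientation: [[-0.991, 0.131, -0.005], [0.131, 0.991, -0.002], [0.005, -0.003, -1.0]]
ft_force: [-5.2, -1.8, -2.1]
width: 18.8
gripper_force: 60.7
```

>>> {"op": "apply_moves", "data": {
  "series": [0,0.05,0,0,0,0,0,0,0.05,0,0,0,0,0,0,0,0,0,0,0,0]
}}

```text
time: 10.1
tcp_pos: [583.0, 149.6, 145.1]
orientation: [[-0.991, 0.131, -0.005], [0.131, 0.991, -0.002], [0.005, -0.003, -1.0]]
ft_force: [-5.8, -2.6, -3.1]
width: 18.4
gripper_force: 60.7
```

>>> {"op": "apply_moves", "data": {
  "series": [0,0.05,0,0,0,0,0,0,0.05,0,0,0,0,0,0,0,0,0,0,0,0]
}}

```text
time: 10.4
tcp_pos: [583.2, 150.5, 145.1]
orientation: [[-0.991, 0.131, -0.005], [0.131, 0.991, -0.002], [0.005, -0.003, -1.0]]
ft_force: [-7.0, -2.8, -2.3]
width: 19.0
gripper_force: 60.7
```

>>> {"op": "apply_moves", "data": {
  "series": [0,0.05,0,0,0,0,0,0,0.05,0,0,0,0,0,0,0,0,0,0,0,0]
}}

```text
time: 10.7
tcp_pos: [583.4, 151.6, 145.1]
orientation: [[-0.991, 0.131, -0.005], [0.131, 0.991, -0.002], [0.005, -0.003, -1.0]]
ft_force: [-5.4, -3.0, -2.9]
width: 18.5
gripper_force: 60.7
```

```bash
python3 - <<'E'
from h import *
S={n:bot.snapshot(n) for n in("side","top")}
out=[]
for n,(x0,y0) in(("side",(205,215)),("top",(235,135))):
    k=7; im=cv2.cvtColor(S[n]["img"],cv2.COLOR_RGB2BGR)
    c=cv2.resize(im[y0:y0+80,x0:x0+57],None,fx=k,fy=k,interpolation=cv2.INTER_CUBIC)
    out.append(cv2.convertScaleAbs(c,alpha=1.5,beta=15))
cv2.imwrite("pics/c3.png",np.hstack(out))
s=bot.sense();print(s["tcp_pos"],s["ft_force"],s["wrist_torque"])
E
```

```text
[583.39 151.55 145.08] [-4.71 -2.73 -3.  ] [-0.38  1.01 -0.36]
```

View pics/c3.png

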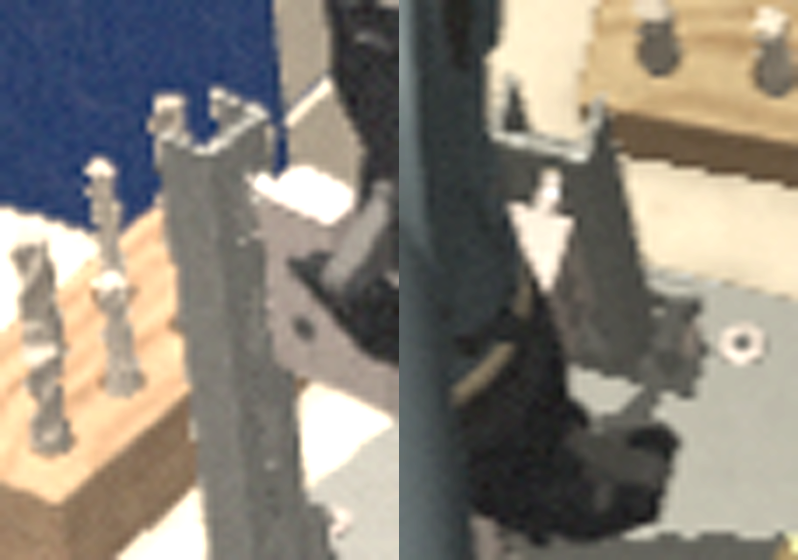

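Top crop: the claw tip is at (549,175) against the column centre line at about (547,165), so laterally it is within about 1 mm. It has not dropped in yet. I go a little further, then search at other heights.

>>> {"op": "apply_moves", "data": {
  "series": [0,0.05,0,0,0,0,0,0,0.05,0,0,0,0,0,0,0,0,0,0,0,0]
}}

```text
time: 11.1
tcp_pos: [585.6, 153.4, 145.7]
orientation: [[-0.992, 0.13, -0.0], [0.13, 0.992, -0.0], [0.0, -0.0, -1.0]]
ft_force: [0.8, -0.3, -1.4]
width: 18.7
gripper_force: 59.0
```

>>> {"op": "apply_moves", "data": {
  "series": [0,0.05,0,0,0,0,0,0,0.05,0,0,0,0,0,0,0,0,0,0,0,0]
}}

```text
time: 11.4
tcp_pos: [586.3, 154.8, 146.4]
orientation: [[-0.992, 0.129, 0.001], [0.129, 0.992, 0.0], [-0.001, 0.0, -1.0]]
ft_force: [0.1, -0.6, -3.0]
width: 18.7
gripper_force: 59.0
```

>>> {"op": "apply_moves", "data": {
  "series": [0,0,-0.1,0,0,0,0,0,0,-0.1,0,0,0,0,0,0,0,0,0,0,0]
}}

```text
time: 11.7
tcp_pos: [586.0, 154.7, 148.3]
orientation: [[-0.992, 0.129, 0.001], [0.129, 0.992, 0.0], [-0.001, 0.0, -1.0]]
ft_force: [-0.5, -1.3, -2.3]
width: 18.6
gripper_force: 59.0
```

>>> {"op": "apply_moves", "data": {
  "series": [0,-0.07,0.15,0,0,0,0,-0.15,0,0,0,0,0,0,-0.15,0,0,0,0,0,0,0,0,0,0,0,0,0]
}}

```text
time: 12.1
tcp_pos: [588.8, 153.5, 146.4]
orientation: [[-0.992, 0.13, 0.0], [0.13, 0.992, -0.0], [-0.0, -0.0, -1.0]]
ft_force: [0.4, -0.1, -2.6]
width: 18.7
gripper_force: 59.0
```

>>> {"op": "apply_moves", "data": {
  "series": [-0.15,0,0,0,0,0,0,-0.15,0,0,0,0,0,0,0,0,0,0,0,0,0]
}}

```text
time: 12.4
tcp_pos: [591.8, 153.1, 146.5]
orientation: [[-0.992, 0.13, 0.0], [0.13, 0.992, -0.0], [-0.0, 0.0, -1.0]]
ft_force: [-0.8, -0.6, -3.0]
width: 18.5
gripper_force: 59.0
```

>>> {"op": "apply_moves", "data": {
  "series": [-0.1,0,0,0,0,0,0,-0.1,0,0,0,0,0,0,0,0,0,0,0,0,0]
}}

```text
time: 12.7
tcp_pos: [593.7, 152.9, 146.5]
orientation: [[-0.992, 0.129, 0.0], [0.129, 0.992, -0.0], [-0.0, -0.0, -1.0]]
ft_force: [-1.0, 0.3, -2.9]
width: 19.1
gripper_force: 59.0
```

>>> {"op": "apply_moves", "data": {
  "series": [-0.1,0,0,0,0,0,0,-0.1,0,0,0,0,0,0,0,0,0,0,0,0,0]
}}

```text
time: 13.0
tcp_pos: [595.1, 152.7, 146.3]
orientation: [[-0.992, 0.129, -0.001], [0.129, 0.992, 0.0], [0.001, -0.0, -1.0]]
ft_force: [-1.3, 1.0, -2.8]
width: 19.0
gripper_force: 59.0
```

>>> {"op": "apply_moves", "data": {
  "series": [-0.1,0,0,0,0,0,0,0,0,0,0,0,0,0,0,0,0,0,0,0,0]
}}

```text
time: 13.3
tcp_pos: [595.2, 152.7, 146.1]
orientation: [[-0.992, 0.129, -0.003], [0.129, 0.992, 0.0], [0.003, -0.0, -1.0]]
ft_force: [-4.6, 0.1, -2.2]
width: 18.8
gripper_force: 59.0
```

>>> {"op": "apply_moves", "data": {
  "series": [-0.05,0,0,0,0,0,0,0,0,0,0,0,0,0]
}}

```text
time: 13.5
tcp_pos: [595.2, 152.7, 146.1]
orientation: [[-0.992, 0.129, -0.004], [0.129, 0.992, 0.0], [0.004, -0.0, -1.0]]
ft_force: [-7.1, -0.2, -1.0]
width: 18.7
gripper_force: 59.1
```

>>> {"op": "apply_moves", "data": {
  "series": [0.18,0,0,0,0,0,0,0,0,0.1,0,0,0,0,0,0,0.2,0,0,0,0,0,0,0.2,0,0,0,0,0,0,0,0,0,0,0]
}}

```text
time: 14.0
tcp_pos: [595.3, 152.8, 141.3]
orientation: [[-0.992, 0.129, -0.0], [0.129, 0.992, 0.0], [0.0, 0.0, -1.0]]
ft_force: [-3.2, 0.7, -0.4]
width: 18.7
gripper_force: 59.1
```

>>> {"op": "apply_moves", "data": {
  "series": [0,0,0.2,0,0,0,0,0,0,0.2,0,0,0,0,0,0,0,0,0,0,0]
}}

```text
time: 14.3
tcp_pos: [595.2, 152.7, 137.0]
orientation: [[-0.992, 0.129, -0.0], [0.129, 0.992, 0.0], [0.0, -0.0, -1.0]]
ft_force: [-2.5, 0.3, -0.0]
width: 18.8
gripper_force: 59.1
```

>>> {"op": "apply_moves", "data": {
  "series": [0.03,0,0.1,0,0,0,0,0,0,0.1,0,0,0,0,0,0,0,0,0,0,0]
}}

```text
time: 14.6
tcp_pos: [595.2, 152.6, 135.4]
orientation: [[-0.992, 0.13, 0.0], [0.13, 0.992, -0.0], [-0.0, -0.0, -1.0]]
ft_force: [-3.5, 0.2, -0.4]
width: 18.8
gripper_force: 59.1
```

>>> {"op": "apply_moves", "data": {
  "series": [0,0,0.1,0,0,0,0,0,0,0.1,0,0,0,0,0,0,0,0,0,0,0]
}}

```text
time: 14.9
tcp_pos: [595.1, 152.7, 133.7]
orientation: [[-0.992, 0.129, 0.001], [0.129, 0.992, -0.0], [-0.001, 0.0, -1.0]]
ft_force: [-3.6, 1.5, 2.2]
width: 18.8
gripper_force: 59.4
```

>>> {"op": "apply_moves", "data": {
  "series": [0,0,0.1,0,0,0,0,0,0,0,0,0,0,0]
}}

```text
time: 15.1
tcp_pos: [595.1, 152.8, 132.8]
orientation: [[-0.992, 0.129, 0.0], [0.129, 0.992, 0.0], [-0.0, 0.0, -1.0]]
ft_force: [-4.7, 0.5, 1.7]
width: 18.9
gripper_force: 59.5
```

>>> {"op": "apply_moves", "data": {
  "series": [0,0,0.1,0,0,0,0,0,0,0,0,0,0,0]
}}

```text
time: 15.3
tcp_pos: [595.0, 152.8, 131.8]
orientation: [[-0.992, 0.129, 0.0], [0.129, 0.992, 0.0], [-0.0, 0.0, -1.0]]
ft_force: [-3.7, 0.3, 1.6]
width: 18.9
gripper_force: 59.6
```

>>> {"op": "apply_moves", "data": {
  "series": [0,0,0.1,0,0,0,0,0,0,0,0,0,0,0]
}}

```text
time: 15.5
tcp_pos: [594.8, 152.4, 130.7]
orientation: [[-0.992, 0.13, -0.0], [0.13, 0.992, -0.001], [0.0, -0.001, -1.0]]
ft_force: [-5.2, -0.8, 2.8]
width: 18.8
gripper_force: 59.3
```

>>> {"op": "apply_moves", "data": {
  "series": [0,0,0,0,0,0,2.5,0,0,0,0,0,0,4,0,0,0,0,0,0,5,0,0,0,0,0,0,5]
}}

```text
time: 15.9
tcp_pos: [595.5, 152.7, 130.5]
orientation: [[-0.992, 0.13, 0.001], [0.13, 0.992, 0.0], [-0.001, 0.0, -1.0]]
ft_force: [-0.0, 0.4, -0.5]
width: 50.0
gripper_force: 0.0
```

```bash
python3 - <<'E'
from h import *
S={n:bot.snapshot(n) for n in("side","top")}
for q in("bracket_claw","bracket_back","bracket_grip"):
    r=[]
    for n in S:
        L=bot.landmark_of(S[n],q)
        for l in L[:1]: print(q,n,round(l["score"],2),np.array(l["xy"])); r.append(ray(S[n],l["xy"]))
    if len(r)==2: print(tri(r))
n="side";im=S[n]["img"][205:285,205:305]
cv2.imwrite("pics/c4.png",cv2.convertScaleAbs(cv2.resize(im[:,:,::-1],None,fx=7,fy=7,interpolation=cv2.INTER_CUBIC),alpha=1.4))
s=bot.sense();print(s["tcp_pos"],s["ft_force"],s["width"],s["time"])
E
```

```text
bracket_claw side 0.61 [238.7 251.2]
bracket_claw top 0.55 [257.7 163.4]
(array([677.44, 137.33, 162.94]), [1.2962318472041072, 1.296231847204048])
bracket_back side 0.69 [243.  268.2]
bracket_back top 0.55 [259.9 172.8]
(array([672.3 , 136.26, 115.  ]), [0.35043246517983173, 0.35043246517986004])
bracket_grip side 0.71 [267.2 277.3]
bracket_grip top 0.71 [249.  201.7]
(array([600.65, 149.73, 122.82]), [0.9908952269930843, 0.9908952269928059])
[595.   152.74 130.53] [-0.18  0.12  0.12] 50.025080560159935 16.3
```

View pics/c4.png

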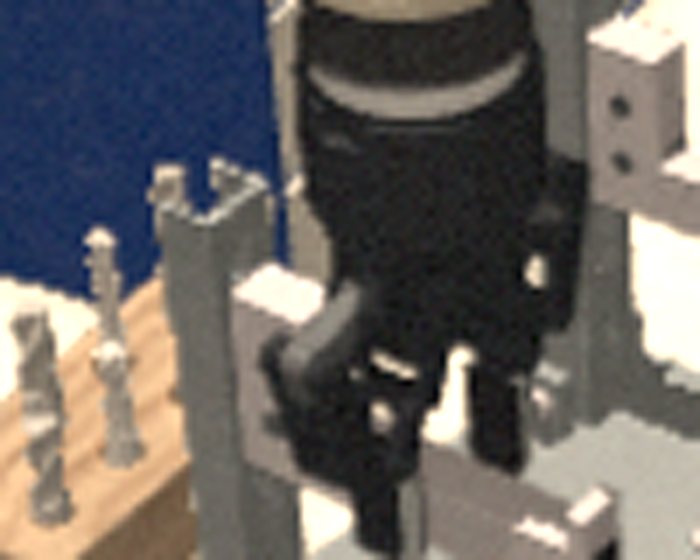

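The crop shows the bracket hooked on the column, level, with its head against the column at crop (235,290)-(245,470). Next I lift off, close the fingers, and move above the head.

>>> {"op": "apply_moves", "data": {
  "series": [0,0,-2,0,0,0,5,0,0,-3,0,0,0,5,0,0,-3,0,0,0,5,0,0,-0.2,0,0,0,2,0,0,0,0,0,0,0,0,0,0,0,0,0,0,0,0,0,0,0,0,0,0,0,0,0,0,0,0]
}}

```text
time: 17.1
tcp_pos: [594.2, 152.6, 210.8]
orientation: [[-0.992, 0.129, -0.003], [0.129, 0.992, -0.0], [0.003, -0.001, -1.0]]
ft_force: [0.0, 0.2, 0.1]
width: 0.0
gripper_force: 0.0
```

```bash
python3 - <<'E'
from h import *
s=bot.sense();print(s["tcp_pos"],s["ft_force"],s["width"])
plan([656.5,141,212],np.pi-0.17,4,0)
E
```

```text
[594.2  152.63 210.78] [0.03 0.17 0.12] 0.013198682900130371
-1.58,-0.09,-0.03,0,0,0.01,0,-1.58,-0.07,-0.03,0,0,0.01,0,-1.59,-0.05,-0.03,0,0,0.01,0,-1.58,-0.04,-0.03,0,0,0.01,0
end [656.48 141.02 211.98] 2.972
```

>>> {"op": "apply_moves", "data": {
  "series": [-1.58,-0.09,-0.03,0,0,0.01,0,-1.58,-0.07,-0.03,0,0,0.01,0,-1.59,-0.05,-0.03,0,0,0.01,0,-1.58,-0.04,-0.03,0,0,0.01,0,0,0,0.8,0,0,0,0,0,0,0,0,0,0,0]
}}

```text
time: 17.7
tcp_pos: [656.1, 141.0, 203.0]
orientation: [[-0.986, 0.169, -0.005], [0.169, 0.986, -0.0], [0.005, -0.001, -1.0]]
ft_force: [-0.6, 0.6, 0.6]
width: 0.5
gripper_force: 0.0
```

```bash
python3 - <<'E'
from h import *
S={n:bot.snapshot(n) for n in("side","top")}
s=bot.sense();print(s["tcp_pos"],s["ft_force"])
a=S["side"]["img"][195:275,205:262]; b=S["top"]["img"][135:215,230:287]
cv2.imwrite("pics/c5.png",cv2.convertScaleAbs(np.hstack([cv2.resize(v,None,fx=7,fy=7,interpolation=cv2.INTER_CUBIC) for v in(a,b)])[:,:,::-1],alpha=1.5,beta=15))
E
```

```text
[656.05 141.3  204.61] [-0.14 -0.1  -0.2 ]
```

View pics/c5.png

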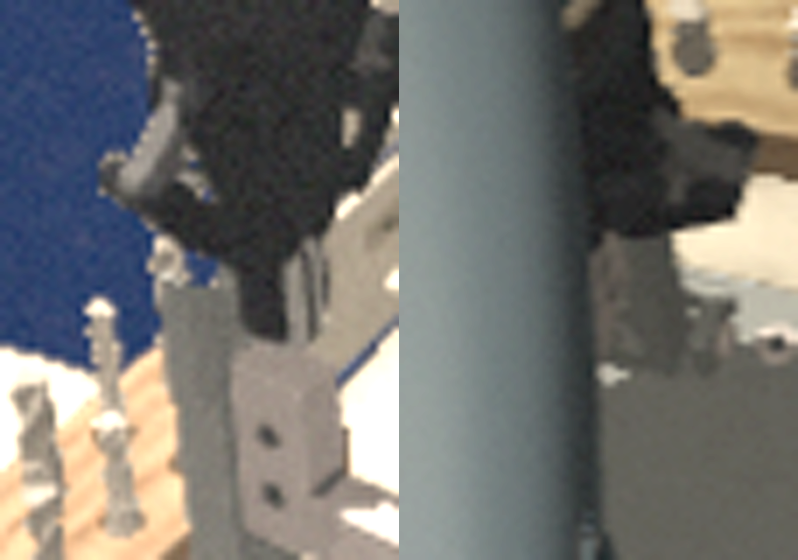

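Side crop: the closed fingertips are at (245-320,335), just above the head's top at (232-340,350) and close to the column. Now I press.

>>> {"op": "apply_moves", "data": {
  "series": [0,0,0.4,0,0,0,0,0,0,0.3,0,0,0,0,0,0,0.2,0,0,0,0,0,0,0,0,0,0,0]
}}

```text
time: 18.2
tcp_pos: [656.9, 141.2, 196.3]
orientation: [[-0.986, 0.169, -0.001], [0.169, 0.986, -0.0], [0.001, -0.0, -1.0]]
ft_force: [0.5, -0.3, -1.2]
width: 0.1
gripper_force: 0.0
```

>>> {"op": "apply_moves", "data": {
  "series": [0,0,0.1,0,0,0,0,0,0,0.1,0,0,0,0,0,0,0,0,0,0,0]
}}

```text
time: 18.5
tcp_pos: [657.3, 141.2, 195.5]
orientation: [[-0.986, 0.169, 0.001], [0.169, 0.986, 0.0], [-0.001, 0.0, -1.0]]
ft_force: [-1.5, 0.4, 1.6]
width: -0.0
gripper_force: 1.3
```

>>> {"op": "apply_moves", "data": {
  "series": [0,0,0.1,0,0,0,0,0,0,0.1,0,0,0,0,0,0,0,0,0,0,0]
}}

```text
time: 18.8
tcp_pos: [657.4, 141.2, 195.1]
orientation: [[-0.986, 0.169, 0.002], [0.169, 0.986, 0.0], [-0.002, 0.001, -1.0]]
ft_force: [-2.9, -0.6, 6.2]
width: -0.1
gripper_force: 3.6
```

>>> {"op": "apply_moves", "data": {
  "series": [0,0,0.1,0,0,0,0,0,0,0.1,0,0,0,0,0,0,0,0,0,0,0]
}}

```text
time: 19.1
tcp_pos: [657.4, 141.2, 194.7]
orientation: [[-0.986, 0.169, 0.004], [0.169, 0.986, 0.0], [-0.004, 0.001, -1.0]]
ft_force: [-4.3, -0.3, 10.1]
width: 0.4
gripper_force: 5.5
```

>>> {"op": "apply_moves", "data": {
  "series": [0,0,0.1,0,0,0,0,0,0,0,0,0,0,0]
}}

```text
time: 19.3
tcp_pos: [657.4, 141.2, 194.1]
orientation: [[-0.986, 0.169, 0.004], [0.169, 0.986, 0.0], [-0.004, 0.001, -1.0]]
ft_force: [-5.1, -0.7, 12.1]
width: 0.0
gripper_force: 5.9
```

>>> {"op": "apply_moves", "data": {
  "series": [0,0,0.1,0,0,0,0,0,0,0,0,0,0,0]
}}

```text
time: 19.5
tcp_pos: [657.4, 141.2, 193.8]
orientation: [[-0.986, 0.169, 0.005], [0.169, 0.986, 0.0], [-0.004, 0.001, -1.0]]
ft_force: [-4.4, -0.6, 12.6]
width: 0.0
gripper_force: 6.8
```

>>> {"op": "apply_moves", "data": {
  "series": [0,0,0.1,0,0,0,0,0,0,0,0,0,0,0]
}}

```text
time: 19.7
tcp_pos: [657.4, 141.2, 193.1]
orientation: [[-0.986, 0.169, 0.005], [0.169, 0.986, 0.0], [-0.005, 0.001, -1.0]]
ft_force: [-6.6, -0.8, 13.6]
width: -0.1
gripper_force: 7.1
```

>>> {"op": "apply_moves", "data": {
  "series": [0.1,0,0.1,0,0,0,0,0,0,0,0,0,0,0]
}}

```text
time: 19.9
tcp_pos: [657.3, 141.2, 193.0]
orientation: [[-0.986, 0.169, 0.008], [0.169, 0.986, 0.0], [-0.007, 0.002, -1.0]]
ft_force: [-3.7, -1.5, 15.3]
width: -0.0
gripper_force: 7.8
```

>>> {"op": "apply_moves", "data": {
  "series": [0,0,0.1,0,0,0,0,0,0,0,0,0,0,0]
}}

```text
time: 20.1
tcp_pos: [657.3, 141.2, 192.7]
orientation: [[-0.986, 0.169, 0.008], [0.169, 0.986, 0.0], [-0.008, 0.002, -1.0]]
ft_force: [-5.1, -1.5, 16.8]
width: 0.3
gripper_force: 8.8
```

>>> {"op": "apply_moves", "data": {
  "series": [0,0,0.1,0,0,0,0,0,0,0,0,0,0,0]
}}

```text
time: 20.3
tcp_pos: [657.3, 141.2, 192.5]
orientation: [[-0.986, 0.169, 0.009], [0.169, 0.986, 0.0], [-0.009, 0.002, -1.0]]
ft_force: [-6.5, -2.3, 18.6]
width: 0.3
gripper_force: 9.7
```

>>> {"op": "apply_moves", "data": {
  "series": [0.05,0,0.05,0,0,0,0,0,0,0,0,0,0,0,0,0,0,0,0,0,0]
}}

```text
time: 20.6
tcp_pos: [657.3, 141.2, 192.5]
orientation: [[-0.986, 0.169, 0.01], [0.169, 0.986, 0.0], [-0.01, 0.002, -1.0]]
ft_force: [-5.0, -1.4, 19.6]
width: -0.2
gripper_force: 10.0
```

>>> {"op": "apply_moves", "data": {
  "series": [0,0,0.07,0,0,0,0,0,0,0,0,0,0,0]
}}

```text
time: 20.8
tcp_pos: [657.7, 141.5, 190.2]
orientation: [[-0.986, 0.169, 0.01], [0.169, 0.986, 0.001], [-0.009, 0.002, -1.0]]
ft_force: [-2.7, -0.2, 15.8]
width: -0.3
gripper_force: 8.0
```

>>> {"op": "apply_moves", "data": {
  "series": [0,0,0.1,0,0,0,0,0,0,0,0,0,0,0,0,0,0,0,0,0,0]
}}

```text
time: 21.1
tcp_pos: [657.7, 141.4, 190.2]
orientation: [[-0.986, 0.169, 0.01], [0.169, 0.986, 0.001], [-0.01, 0.002, -1.0]]
ft_force: [-3.5, -0.6, 18.0]
width: -0.3
gripper_force: 9.2
```

>>> {"op": "apply_moves", "data": {
  "series": [0,0,0.1,0,0,0,0,0,0,0,0,0,0,0,0,0,0,0,0,0,0]
}}

```text
time: 21.4
tcp_pos: [657.7, 141.5, 190.2]
orientation: [[-0.986, 0.169, 0.011], [0.169, 0.986, 0.001], [-0.011, 0.003, -1.0]]
ft_force: [-4.8, -0.6, 19.5]
width: 0.0
gripper_force: 10.4
```

>>> {"op": "apply_moves", "data": {
  "series": [0,0,-0.5,0,0,0,0,0,0,-0.25,0,0,0,0,0,0,0,0,0,0,0]
}}

```text
time: 21.7
tcp_pos: [656.8, 141.4, 190.4]
orientation: [[-0.986, 0.169, 0.003], [0.169, 0.986, 0.0], [-0.003, 0.001, -1.0]]
ft_force: [0.9, 0.5, 8.1]
width: -0.3
gripper_force: 3.7
```

>>> {"op": "apply_moves", "data": {
  "series": [0,0,-0.15,0,0,0,0,0,0,0,0,0,0,0]
}}

```text
time: 21.9
tcp_pos: [656.3, 141.4, 190.5]
orientation: [[-0.986, 0.169, 0.001], [0.169, 0.986, 0.0], [-0.001, 0.0, -1.0]]
ft_force: [0.9, 0.3, 4.4]
width: -0.3
gripper_force: 2.0
```

>>> {"op": "apply_moves", "data": {
  "series": [0,0,-0.1,0,0,0,0,0,0,0,0,0,0,0]
}}

```text
time: 22.1
tcp_pos: [655.4, 141.3, 190.6]
orientation: [[-0.986, 0.169, -0.002], [0.169, 0.986, -0.0], [0.002, -0.0, -1.0]]
ft_force: [0.6, -0.3, 1.6]
width: -0.0
gripper_force: 0.7
```

Home: it slipped 2.3 mm as the force dropped, then hit a hard stop, and it stayed down when unloaded. Next is the bar.

>>> {"op": "apply_moves", "data": {
  "series": [0.3,0,-2,0,0,0,0,0.5,0,-4,0,0,0,2,1,0,-1.5,0,0,0,5]
}}

```text
time: 22.4
tcp_pos: [638.3, 144.4, 268.6]
orientation: [[-0.986, 0.169, 0.002], [0.169, 0.986, 0.0], [-0.002, 0.001, -1.0]]
ft_force: [1.0, 0.0, 1.3]
width: 28.1
gripper_force: 0.0
```

```bash
python3 - <<'E'
from h import *
S=bot.snapshot("top")
a,b=atz(S,[465.3,225],20),atz(S,[455.2,331],20); print(a,b,np.linalg.norm(a-b),(a+b)/2)
y=np.arctan2(*(a-b)[[1,0]]); print("bar yaw",y)
im=cv2.cvtColor(S["img"],cv2.COLOR_RGB2GRAY)[200:350,430:490]
_,m=cv2.threshold(im,0,255,cv2.THRESH_OTSU)
n,l,st,ce=cv2.connectedComponentsWithStats((cv2.cvtColor(S["img"],cv2.COLOR_RGB2HSV)[200:350,430:490,1]<25).astype(np.uint8)*(im>90).astype(np.uint8))
k=1+np.argmax(st[1:,4]); yy,xx=np.where(l==k); r=cv2.minAreaRect(np.c_[xx,yy].astype(np.float32)); print(st[k],r)
B=cv2.boxPoints(r)+[430,200]; W=[atz(S,q,20)[:2] for q in B]; print(np.array(W))
c=np.mean(W,0); print("c",c)
f=[atz(S,q,10)[:2] for q in([238.3,220.8],[347.4,246.3])]; d=f[0]-f[1]; print("rack yaw",np.arctan2(-d[0],d[1]),np.linalg.norm(d))
s=bot.sense();print(s["tcp_pos"],s["time"])
plan([500,-338,150],y+np.pi,13,5)
E
```

```text
[ 628.05 -343.95   20.  ] [ 381.21 -332.72   20.  ] 247.09035352401935 [ 504.63 -338.34   20.  ]
bar yaw -0.04549579201968122
[ 21  24  17 107 593] ((29.74895477294922, 76.97453308105469), (7.973566055297852, 106.66988372802734), 5.7927961349487305)
[[ 383.09 -321.87]
 [ 630.6  -334.17]
 [ 630.65 -352.71]
 [ 383.2  -339.63]]
c [ 506.88 -337.1 ]
rack yaw -0.12794094838413847 263.30378513387313
[637.51 145.09 271.68] 22.45
0.42,-3.84,0.94,0,0,-0.01,5,0.45,-3.84,0.93,0,0,-0.009,5,0.49,-3.83,0.94,0,0,-0.01,5,0.53,-3.83,0.93,0,0,-0.009,5,0.56,-3.82,0.94,0,0,-0.01,5,0.6,-3.82,0.94,0,0,-0.009,5,0.63,-3.81,0.93,0,0,-0.01,5,0.68,-3.8,0.94,0,0,-0.009,5,0.7,-3.8,0.93,0,0,-0.01,5,0.75,-3.79,0.94,0,0,-0.009,5,0.78,-3.79,0.94,0,0,-0.01,5,0.81,-3.77,0.93,0,0,-0.009,5
0.86,-3.77,0.94,0,0,-0.01,5
end [ 499.96 -337.97  149.98] 3.096
```

>>> {"op": "apply_moves", "data": {
  "series": [0.42,-3.84,0.5,0,0,-0.01,5,0.45,-3.84,0.5,0,0,-0.009,5,0.49,-3.83,0.5,0,0,-0.01,5,0.53,-3.83,0.5,0,0,-0.009,5,0.56,-3.82,0.5,0,0,-0.01,5,0.6,-3.82,0.9,0,0,-0.009,5,0.63,-3.81,0.9,0,0,-0.01,5,0.68,-3.8,1.5,0,0,-0.009,5,0.7,-3.8,1.5,0,0,-0.01,5,0.6,-3.79,1.6,0,0,-0.009,5,0.5,-3.79,1.6,0,0,-0.01,5,0.5,-3.77,1.6,0,0,-0.009,5]
}}

```text
time: 23.65
tcp_pos: [516.8, -302.5, 143.1]
orientation: [[-0.998, 0.055, -0.002], [0.055, 0.998, 0.002], [0.002, 0.001, -1.0]]
ft_force: [-0.2, -0.3, -0.5]
width: 49.7
gripper_force: 0.0
```

>>> {"op": "apply_moves", "data": {
  "series": [0.5,-3.7,1,0,0,-0.01,5,0,0,3,0,0,0,5,0,0,0,0,0,0,5]
}}

```text
time: 23.95
tcp_pos: [507.2, -336.6, 98.7]
orientation: [[-0.999, 0.048, -0.009], [0.048, 0.999, 0.008], [0.009, 0.007, -1.0]]
ft_force: [-0.9, 1.5, -1.5]
width: 49.9
gripper_force: 0.0
```

```bash
python3 - <<'E'
from h import *
S={n:bot.snapshot(n) for n in("side","top")}
for n in S: save(S[n],n+"6.png")
for q in("bracket_back","bracket_grip","fitted_bracket_back","rack_middle","knob"):
    r=[]
    for n in S:
        L=bot.landmark_of(S[n],q)
        for l in L[:2]: print(q,n,round(l["score"],2),np.array(l["xy"]),atz(S[n],l["xy"],dict(bracket_back=112,bracket_grip=125,fitted_bracket_back=112).get(q,0)))
a=S["side"]["img"][190:290,215:355]
b=S["top"]["img"][130:280,225:375]
cv2.imwrite("pics/c6.png",np.hstack([cv2.resize(a,(560,400),interpolation=cv2.INTER_CUBIC)[:,:400],cv2.resize(b,(400,400),interpolation=cv2.INTER_CUBIC)])[:,:,::-1])
s=bot.sense();print(s["tcp_pos"],s["orientation"][:,0],s["time"])
E
```

```text
bracket_back side 0.93 [244.5 272.1] [664.02 144.14 112.  ]
bracket_back side 0.19 [367.9 280. ] [394.13  49.23 112.  ]
bracket_back top 0.8 [257.1 172.1] [673.91 142.9  112.  ]
bracket_back top 0.6 [308.1 315.6] [373.23  -3.23 112.  ]
bracket_grip side 0.57 [269.7 278.2] [591.4  152.45 125.  ]
bracket_grip top 0.88 [248.7 201.4] [601.63 150.47 125.  ]
bracket_grip top 0.3 [279.8 282.5] [434.12  62.72 125.  ]
fitted_bracket_back top 0.52 [340.7 190.8] [650.77 -44.79 112.  ]
rack_middle side 0.72 [269.4 283.7] [663.35  41.11   0.  ]
rack_middle top 0.62 [302.6 197.1] [660.73  42.38   0.  ]
rack_middle top 0.56 [343.1 193.5] [680.1  -53.34   0.  ]
knob top 0.46 [295.9 219. ] [605.17  52.19   0.  ]
[ 511.67 -338.6   106.15] [-1.    0.05 -0.  ] 24.55
```

View pics/c6.png

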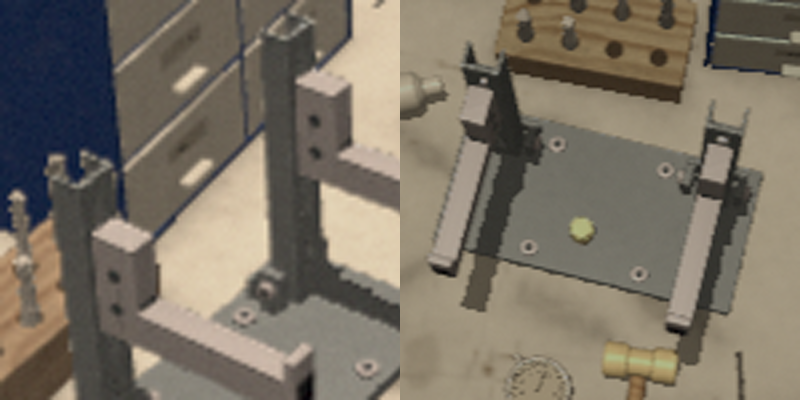

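The crops show both brackets level and square on their columns: new tube at right crop (478,130)-(446,260), fitted at (712,180)-(680,325). Now grasp the bar.

>>> {"op": "apply_moves", "data": {
  "series": [0.6,0,3,0,0,0,5,0,0,3,0,0,0,5,0,0,2.3,0,0,0,5,0,0,1,0,0,0,5,0,0,0,0,0,0,2.5,0,0,0,0,0,0,0,0,0,0,0,0,0,0,0,0,0,0,0,0,0,0,0,0,0,0,0,0]
}}

```text
time: 25.45
tcp_pos: [506.1, -339.1, 14.0]
orientation: [[-0.999, 0.046, 0.002], [0.046, 0.999, -0.002], [-0.002, -0.002, -1.0]]
ft_force: [0.1, -0.4, 1.1]
width: 18.6
gripper_force: 61.0
```

>>> {"op": "apply_moves", "data": {
  "series": [0,0,-0.5,0,0,0,0,0,0,-2,0,0,0,0,0,0,-4,0,0,0,0,0,0,-4,0,0,0,0,0,0,-4,0,0,0,0,0,0,-4,0,0,0,0,0,0,-3,0,0,0,0,0,0,0,0,0,0,0]
}}

```text
time: 26.25
tcp_pos: [507.4, -340.1, 234.4]
orientation: [[-0.999, 0.046, 0.009], [0.046, 0.999, -0.007], [-0.009, -0.007, -1.0]]
ft_force: [0.6, -0.7, -1.6]
width: 18.3
gripper_force: 60.8
```

```bash
python3 - <<'E'
from h import *
s=bot.sense();print(s["tcp_pos"],s["orientation"],s["ft_force"],s["wrist_torque"],s["width"])
S={n:bot.snapshot(n) for n in("side","top")}
r=[]
for n in S:
    for l in bot.landmark_of(S[n],"bar_mid")[:1]: print(n,l); r.append(ray(S[n],l["xy"]))
if len(r)==2: print(tri(r))
for yaw in(np.pi/2-.125,3*np.pi/2-.125): plan([581,55,240],yaw,16,0)
E
```

```text
[ 507.35 -340.06  234.41] [[-1.    0.05  0.01]
 [ 0.05  1.   -0.01]
 [-0.01 -0.01 -1.  ]] [ 0.62 -0.7  -1.56] [-0.03 -0.03  0.02] 18.3161727786771
side {'xy': [381.2, 158.0], 'score': 0.89}
-0.37,2.47,-0.09,0,0,0.103,0,-0.1,2.5,-0.1,0,0,0.103,0,0.14,2.5,-0.09,0,0,0.103,0,0.41,2.46,-0.09,0,0,0.104,0,0.66,2.42,-0.1,0,0,0.103,0,0.9,2.33,-0.09,0,0,0.103,0,1.13,2.23,-0.1,0,0,0.103,0,1.36,2.09,-0.09,0,0,0.103,0,1.57,1.95,-0.09,0,0,0.103,0,1.76,1.77,-0.1,0,0,0.103,0,1.94,1.59,-0.09,0,0,0.103,0,2.08,1.38,-0.09,0,0,0.104,0
2.22,1.15,-0.1,0,0,0.103,0,2.33,0.92,-0.09,0,0,0.103,0,2.4,0.67,-0.1,0,0,0.103,0,2.47,0.43,-0.09,0,0,0.103,0
end [581.02  55.01 240.01] 1.446
-0.37,2.47,-0.09,0,0,-0.093,0,-0.59,2.43,-0.1,0,0,-0.093,0,-0.82,2.37,-0.09,0,0,-0.094,0,-1.03,2.27,-0.09,0,0,-0.093,0,-1.24,2.17,-0.1,0,0,-0.093,0,-1.44,2.05,-0.09,0,0,-0.093,0,-1.62,1.9,-0.1,0,0,-0.094,0,-1.8,1.74,-0.09,0,0,-0.093,0,-1.94,1.57,-0.09,0,0,-0.093,0,-2.09,1.38,-0.1,0,0,-0.093,0,-2.2,1.18,-0.09,0,0,-0.093,0,-2.31,0.97,-0.09,0,0,-0.094,0
-2.38,0.76,-0.1,0,0,-0.093,0,-2.44,0.52,-0.09,0,0,-0.093,0,-2.49,0.3,-0.1,0,0,-0.093,0,-2.5,0.06,-0.09,0,0,-0.094,0
end [581.05  55.03 240.01] 4.588
```

```bash
python3 - <<'E'
from h import *
e=plan([440,-120,250],np.pi/2-.125,15,0)
plan([581,55,250],np.pi/2-.125,7,0,start=e)
E
```

```text
0.5,1.43,-0.17,0,0,0.11,0,0.65,1.37,-0.16,0,0,0.11,0,0.79,1.28,-0.17,0,0,0.11,0,0.93,1.2,-0.17,0,0,0.11,0,1.06,1.08,-0.16,0,0,0.11,0,1.17,0.96,-0.17,0,0,0.11,0,1.27,0.82,-0.17,0,0,0.11,0,1.35,0.69,-0.16,0,0,0.11,0,1.42,0.52,-0.17,0,0,0.11,0,1.47,0.37,-0.17,0,0,0.11,0,1.5,0.21,-0.16,0,0,0.11,0,1.51,0.04,-0.17,0,0,0.11,0
1.51,-0.12,-0.17,0,0,0.11,0,1.48,-0.29,-0.16,0,0,0.11,0,1.45,-0.45,-0.17,0,0,0.11,0
end [ 440.03 -119.96  250.01] 1.446
2.73,1.69,0,0,0,0,0,2.73,1.68,0,0,0,0,0,2.73,1.69,0,0,0,0,0,2.73,1.69,0,0,0,0,0,2.73,1.68,0,0,0,0,0,2.74,1.69,0,0,0,0,0,2.73,1.69,0,0,0,0,0
end [581.04  55.03 250.01] 1.446
```

>>> {"op": "apply_moves", "data": {
  "series": [0.5,1.43,-0.17,0,0,0.11,0,0.65,1.37,-0.16,0,0,0.11,0,0.79,1.28,-0.17,0,0,0.11,0,0.93,1.2,-0.17,0,0,0.11,0,1.06,1.08,-0.16,0,0,0.11,0,1.17,0.96,-0.17,0,0,0.11,0,1.27,0.82,-0.17,0,0,0.11,0,1.35,0.69,-0.16,0,0,0.11,0,1.42,0.52,-0.17,0,0,0.11,0,1.47,0.37,-0.17,0,0,0.11,0,1.5,0.21,-0.16,0,0,0.11,0,1.51,0.04,-0.17,0,0,0.11,0]
}}

```text
time: 27.65
tcp_pos: [452.2, -163.0, 244.6]
orientation: [[-0.199, 0.98, -0.005], [0.98, 0.199, 0.003], [0.003, -0.004, -1.0]]
ft_force: [-0.3, 0.1, -2.2]
width: 18.4
gripper_force: 60.7
```

>>> {"op": "apply_moves", "data": {
  "series": [1.51,-0.12,-0.17,0,0,0.11,0,1.48,-0.29,-0.16,0,0,0.11,0,1.45,-0.45,-0.17,0,0,0.11,0,2.73,1.69,0,0,0,0,0,2.73,1.68,0,0,0,0,0,2.73,1.69,0,0,0,0,0,2.73,1.69,0,0,0,0,0,2.73,1.68,0,0,0,0,0,2.74,1.69,0,0,0,0,0,2,1.3,0,0,0,0,0,0.73,0.39,0,0,0,0,0,0,0,0,0,0,0,0]
}}

```text
time: 28.85
tcp_pos: [581.1, 55.1, 249.8]
orientation: [[0.123, 0.992, -0.005], [0.992, -0.123, -0.0], [-0.001, -0.005, -1.0]]
ft_force: [-0.4, -1.1, -2.2]
width: 18.2
gripper_force: 60.7
```

```bash
python3 - <<'E'
from h import *
s=bot.sense();print(s["tcp_pos"],s["orientation"],s["width"])
S={n:bot.snapshot(n) for n in("side","top")}
for l in bot.landmark_of(S["side"],"bar_mid")[:1]: print(l)
for n in S: print(n,proj(S[n],np.array(s["tcp_pos"])-[0,0,4]))
a=S["side"]["img"][170:290,200:350]; b=S["top"]["img"][130:280,215:365]
cv2.imwrite("pics/c7.png",np.hstack([cv2.resize(a,(400,320)),cv2.resize(b,(400,400))[:320]])[:,:,::-1])
E
```

```text
[581.08  55.06 249.8 ] [[ 0.12  0.99 -0.  ]
 [ 0.99 -0.12 -0.  ]
 [-0.   -0.   -1.  ]] 18.24511659329604
{'xy': [294.0, 212.8], 'score': 0.75}
side [np.float64(292.21134499818425), np.float64(212.89453828004218)]
top [np.float64(289.21870196827945), np.float64(199.10851169026495)]
```

View pics/c7.png

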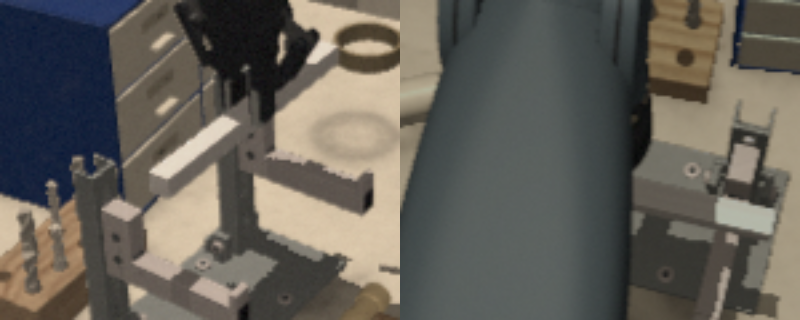

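The bar hangs level above both tubes: its near end is at side crop (165,185) and its far end reaches past the fitted bracket. Lowering.

>>> {"op": "apply_moves", "data": {
  "series": [0,0,3,0,0,0,0,0,0,3,0,0,0,0,0,0,2,0,0,0,0,0,0,1,0,0,0,0,0,0,0,0,0,0,0]
}}

```text
time: 29.5
tcp_pos: [580.3, 53.5, 160.8]
orientation: [[0.126, 0.992, -0.004], [0.992, -0.126, -0.0], [-0.001, -0.004, -1.0]]
ft_force: [-1.0, 0.4, -2.2]
width: 18.5
gripper_force: 60.7
```

>>> {"op": "apply_moves", "data": {
  "series": [0,0,0.2,0,0,0,0,0,0,0.2,0,0,0,0,0,0,0.1,0,0,0,0,0,0,0,0,0,0,0]
}}

```text
time: 29.9
tcp_pos: [582.3, 54.3, 158.3]
orientation: [[0.125, 0.992, 0.001], [0.992, -0.125, -0.0], [0.0, 0.001, -1.0]]
ft_force: [0.2, 0.1, -2.4]
width: 18.4
gripper_force: 60.7
```

>>> {"op": "apply_moves", "data": {
  "series": [0,0,0.1,0,0,0,0,0,0,0.1,0,0,0,0,0,0,0,0,0,0,0]
}}

```text
time: 30.2
tcp_pos: [581.8, 54.4, 155.3]
orientation: [[0.125, 0.992, -0.0], [0.992, -0.125, -0.0], [-0.0, -0.0, -1.0]]
ft_force: [-0.8, -0.2, -3.1]
width: 18.5
gripper_force: 60.7
```

>>> {"op": "apply_moves", "data": {
  "series": [0,0,0.1,0,0,0,0,0,0,0,0,0,0,0]
}}

```text
time: 30.4
tcp_pos: [581.8, 54.3, 154.3]
orientation: [[0.125, 0.992, -0.0], [0.992, -0.125, -0.0], [-0.0, -0.0, -1.0]]
ft_force: [0.5, 0.8, -2.2]
width: 18.6
gripper_force: 60.7
```

>>> {"op": "apply_moves", "data": {
  "series": [0,0,0.1,0,0,0,0,0,0,0.05,0,0,0,0,0,0,0,0,0,0,0]
}}

```text
time: 30.7
tcp_pos: [581.8, 54.3, 152.9]
orientation: [[0.125, 0.992, -0.0], [0.992, -0.125, 0.0], [-0.0, -0.0, -1.0]]
ft_force: [0.4, 0.6, -2.1]
width: 18.4
gripper_force: 60.7
```

>>> {"op": "apply_moves", "data": {
  "series": [0,0,0.1,0,0,0,0,0,0,0,0,0,0,0]
}}

```text
time: 30.9
tcp_pos: [582.0, 54.4, 152.2]
orientation: [[0.125, 0.992, 0.0], [0.992, -0.125, -0.0], [-0.0, 0.0, -1.0]]
ft_force: [0.6, 0.6, -1.7]
width: 18.4
gripper_force: 60.8
```

>>> {"op": "apply_moves", "data": {
  "series": [0,0,0.1,0,0,0,0,0,0,0,0,0,0,0]
}}

```text
time: 31.1
tcp_pos: [582.0, 54.4, 151.7]
orientation: [[0.125, 0.992, 0.001], [0.992, -0.125, 0.0], [0.0, 0.001, -1.0]]
ft_force: [-0.7, 1.0, 1.8]
width: 18.1
gripper_force: 61.1
```

>>> {"op": "apply_moves", "data": {
  "series": [0,0,0,0,0,0,2.3,0,0,0,0,0,0,3,0,0,0,0,0,0,4.5,0,0,0,0,0,0,4.5,0,0,-0.5,0,0,0,4.5,0,0,-2,0,0,0,4.5,0,0,-4,0,0,0,4.5,0,0,-4,0,0,0,4.5,0,-2,-2,0,0,0,4.5,0,-4,0,0,0,0,4.5,0,-4,0,0,0,0,4.5,-2,-4,0,0,0,0,4.5]
}}

```text
time: 32.3
tcp_pos: [439.5, 53.0, 276.7]
orientation: [[0.122, 0.993, 0.001], [0.993, -0.122, 0.001], [0.001, 0.001, -1.0]]
ft_force: [0.1, -1.0, 1.6]
width: 45.3
gripper_force: 0.0
```

>>> {"op": "apply_moves", "data": {
  "series": [-4,-3,0,0,0,0,4.5,-4,-3,0,0,0,0,4.5,-4,-3,0,0,0,0,4.5,-4,-3,0,0,0,0,4.5,-4,0,0,0,0,0,4.5,-4,0,0,0,0,0,4.5,0,0,0,0,0,0,4.5]
}}

```text
time: 33.0
tcp_pos: [290.5, -175.1, 276.1]
orientation: [[0.132, 0.991, 0.0], [0.991, -0.132, -0.002], [-0.002, 0.001, -1.0]]
ft_force: [-0.2, 1.0, -0.5]
width: 45.0
gripper_force: 0.0
```

```bash
python3 - <<'E'
from h import *
S={n:bot.snapshot(n) for n in("side","top")}
for q in("bar_mid","bracket_back"):
    r=[]
    for n in S:
        for l in bot.landmark_of(S[n],q)[:1]: print(q,n,l["xy"],l["score"]); r.append(ray(S[n],l["xy"]))
    if len(r)==2: print(tri(r))
a=S["side"]["img"][170:330,200:400]; b=S["top"]["img"][130:290,215:375]
cv2.imwrite("pics/c8.png",np.hstack([cv2.resize(a,(400,320)),cv2.resize(b,(400,400))[:320]])[:,:,::-1])
s=bot.sense();print(s["tcp_pos"],s["time"])
E
```

```text
bar_mid side [296.9, 248.9] 0.91
bar_mid top [295.0, 215.5] 0.71
(array([576.74,  46.61, 141.44]), [0.0793452201900381, 0.0793452201901335])
bracket_back side [242.9, 271.9] 0.94
bracket_back top [255.4, 173.1] 0.61
(array([669.28, 145.63, 112.61]), [1.7120305656852077, 1.712030565685466])
[ 291.87 -170.17  276.29] 33.3
```

View pics/c8.png

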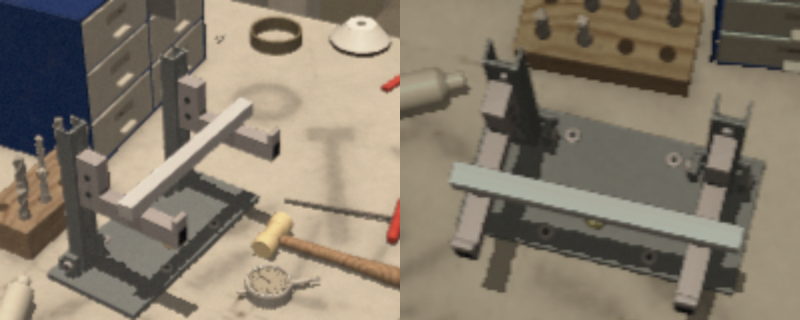

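The bar lies across both tubes, from top crop (452,175) to (742,238), between heads and end stops with a similar overhang at each end. The tools are undisturbed.

```bash
python3 -c "
from workcell import bot
print(bot.finish_job())"
```

```text
the job is handed in; nothing more can be done
None
```

The bracket is hooked and pressed home on the empty column, and the bar lies about centred across both brackets with the robot clear and the tools undisturbed; the job was handed in at about 33 s. I took the spring to be snapped from the feel (a sudden 2.3 mm give at about 20 N, then a hard stop that held when unloaded), as its position could not be read directly.

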